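# Tighten the turntable's bearing ring with a pin spanner

## Task

The pot-decorating turntable has had its wheel head taken off and the brass bearing ring on top of its housing is loose. Take the two-pin spanner from its wooden stand, get both pins fully into the two holes of the ring (feel for the holes with light pressure), turn the ring clockwise until it comes up against its stop, then put the spanner back upright in the slot of its stand. Work gently: never press or wrench the ring with more than about 60 N, and leave the other things on the table where they are.

Things in the scene. Friction and masses are not known exactly. Their poses are not given: they have to be found in the camera images.
- ring_face (a point): centre of the brass ring's top face, 87 mm above the table, on the ring's vertical axis. The flat ring is 68 mm across, 12 mm thick, with two round through holes 9 mm wide and 12 mm deep, opposite each other, each 22 mm from the axis; its middle is closed flush by the spindle end. This frame is fixed to the turntable and does not turn with the ring: z up, x towards the lug on the foot
- turntable: the green turntable, fixed to the table, with the ring it carries; origin under the centre of its foot, on the ring's axis, z up, x towards a small lug on the foot's rim. Round foot 150 mm across, upright housing 80 mm across and 75 mm high, the ring lying on top of it. Pressing pins on the ring's face with 10 N or less and dragging them over it does not turn the ring
- ring (a joint): angle q of the ring (rad), growing clockwise seen from above; starts at 0 to 0.3, hard stop (tight) at 1.0. Dry friction of 0.3 N m holds it where it is left. The line through its two holes lies at e - q from ring_face's x axis (counter-clockwise positive from above); e is NOT measured, fixed in a run, anywhere from -0.35 to 0.35: find the holes by feel or by eye
- key_grip (a point): centre of the steel spanner's flat upright grip plate, where to grasp it: 40 mm wide (along x), 16 mm thick (along y: pinch it so) and 42 mm high, so 21 mm up and down from here. Below it a round stem 16 mm thick, then a cross foot 60 (x) x 18 (y) x 10 mm, its underside 55 mm below here, then two pins with tips 66 mm below here. z is up along the spanner
- pin_a (a point): tip of the pin at +x of the spanner (see key_grip for the axes)
- pin_b (a point): tip of the pin at -x of the spanner
- key: the spanner as a whole, 87 mm high, 0.18 to 0.29 kg; origin midway between its two pin tips, z up, x from one pin to the other. The steel pins are round-nosed, 6 mm thick, stand 11 mm out of the foot, at x = +22 and -22 mm; with both fully in the ring's holes the foot lies on the ring's face
- stand_top (a point): centre of the top face of the spanner's wooden stand, a block 90 (x) x 50 (y) x 30 mm fixed to the table; its slot, 55 mm along x, 10.5 mm along y, 20 mm deep, is centred here. The spanner stands with its pins in the slot and its foot resting on the block, pin tips 11 mm below this point, its x along the slot (either way round)
- pot: bystander: terracotta flower pot, 110 mm across, 95 mm high; origin under its centre
- papercup: bystander: white cup, 72 mm across, 85 mm high; origin under its centre
- paint: bystander: paint bottle, 44 mm across, 120 mm high; origin under its centre
- dish: bystander: white paint dish, 110 mm across, 18 mm high; origin under its centre
- driver: bystander: screwdriver lying flat, about 200 mm long; origin under its middle
- tube: bystander: upright cardboard tube, 44 mm across, 110 mm high; origin under its centre
Mind the look-alikes: they are no part of the job. Leave any red look-alike of the part that bears stand_top alone.

How it is judged:
On the way, in this order (a step that is already met when the one before it is completed fails the run):
1. both pins of the spanner are at least 7 mm down in the ring's holes, the ring not yet turned home (z of each of pin_a, pin_b in the frame of ring_face below -0.007 m and horizontal distance between key and ring_face below 0.005 m and value of joint ring below 0.8 rad), for 0.1 s.
2. with both pins still in the holes, the ring is turned clockwise to its stop (within 0.05 rad) (z of each of pin_a, pin_b in the frame of ring_face below -0.005 m and horizontal distance between key and ring_face below 0.005 m and value of joint ring above 0.95 rad), for 0.1 s.
At the end, for the whole second after the job is handed in: the ring is at its stop (joint above 0.95 rad) and the spanner stands at rest and upright (within 0.12 rad) in the slot of its stand, its axis within 8 mm of the slot's centre and its pin tips at least 8 mm below the stand's top (value of joint ring above 0.95 rad and horizontal distance between key and stand_top below 0.008 m and z of key in the frame of stand_top below -0.008 m and angle between key's own z axis and vertical below 0.12 rad and linear speed of key below 0.02 m/s); the robot touches nothing.
It fails at once if the spanner presses or wrenches the turntable or its ring with more than 60 N (both pins and the foot together) (contact force between key and turntable above 60 N).
It fails at once if another thing on the table is moved by more than 25 mm (distance of any of pot, papercup, paint, dish, driver, tube from where it was at the start of the episode above 0.025 m).
It also fails if it takes over 72 s, if anything falls off the work surface, if the arm or the gripper's body presses on something with over 40 N, if the wrist force passes 120 N, or if a joint passes its speed limit or range.

## Robot

A 6-joint arm with a two-finger parallel gripper is mounted at the origin on the work surface. World frame = base frame: x ahead of the robot, y to its left, z up, the work surface at z = 0. Lengths are in m, angles in rad, forces in N, time in s.
With the tool pointing down it reaches from about 0.325 to 0.925 m from the base axis. Payload 3.1 kg.
Tool frame: the origin (TCP) lies midway between the tips of the shut fingers; the grasp point (between the pads) lies 19 mm behind it (robot.hold_point_z is the distance from the TCP to the grasp point, in m); z points along the fingers, y is the line along which they close (so a half turn about z gives the same grasp; the last joint's range is limited). The gripper opens to 85 mm and grips with 20 to 120 N. Pads are 22 mm wide; open, the fingers measure 114 mm over their backs; the gripper's body (76 mm by 85 mm) begins 54 mm behind the grasp point. The pads swing forward as they close: fully open they stand 13 mm farther back than shut.
Start: joints at [-1.316, 0.217, 1.613, -0, 1.311, -0.112], TCP at [0.224, -0.583, 0.231] pointing down, gripper open.
Joint ranges: [-2.75, 2.75], [-0.78, 2.1], [0.31, 2.55], [-1.13, 4.27], [0.13, 2.63], [-2.58, 2.58]. Speed limits (rad/s): [2.79, 2.79, 3.14, 3.14, 3.14, 3.14].

## Interface

Orientations are given as a unit quaternion [w, x, y, z].
In Python, from bench import robot gives the robot as it stands. The module is installed in compiled form; this text tells all that it offers.
- The arm moves only by the tool drive_tool, never from a script. Its argument "motion" is a list of rows, each an object with "hand": the finger opening in mm, from 0 to 85.4; "delta_pos": the shift along the tool's x, y, z scaled (see below), a list of three; "twist": the turn about the tool's z scaled (see below). A call has 1 to 5 rows; each row is the pose to reach, as a shift and turn from the pose commanded when the call began, along the tool's axes at that moment; what a row does not reach only later rows make up. The controller multiplies each number of a shift by 40 cm and each number of a turn by 30 degrees. A row lasts 1/10 s, in which the tool goes at most 50 mm and 8.59 degrees, less where a joint would pass 70% of its speed; a pose out of reach is approached as far as the arm can. A call with a number of a shift or a turn outside -1 to 1 is refused whole. A call with a gripper value outside its range is refused whole. The fingers move at their own pace and stop on an object; "squeeze" is the grip in N (left out, the last holds). Time passes only in rows, so rows that repeat a pose let the fingers close. It gives the time, the measured TCP pose, the force, the opening and the grip force at its end, in the units of the state.
- robot.observe(): the state, without advancing time (a new reading comes with each control period).
- robot.read_camera(name): name is "side" or "top"; returns the picture (480x640x3 uint8, blue, green, red); there is no depth.
- robot.camera_model(name): a dict with "K" (3x3 intrinsics, pixels), "k1" (the pictures are not rectified: a ray, as slopes to the right and down, at radius r is drawn at 1 + k1 r^2 times it, then the intrinsics apply), "R" (3x3) and "t" (3): a world point X has camera coordinates R X + t. Camera axes: x right, y down, z forward; pixel columns grow to the right and rows downward; lengths in m; the calibration is good to about 2 mm. A picture is of the moment at which its call begins. camera_model takes no time and is no camera call.
- robot.sign_off(): hands the job in; it is judged then, once.
The state is a dict: "clock": time; "joint_positions": joint angles; "dq": joint speeds; "tau": joint torques, N m; "tool_pos": TCP position; "orientation": TCP orientation; "force": force on the tool from outside, world axes, zero at the start; "torque": the same for the moment, N m; "finger_gap": opening from 0.0 (shut) to 1.0 (fully open); "grip_force": force on a finger pad.
Only numpy, scipy, OpenCV 4.12 (cv2) and the standard library are available. Lean on these libraries where they do the work, as an engineer would, in place of code of your own. Each camera call takes 0.05 s, during which the arm holds its last target. There are 200 camera calls.

## Working session

There is one attempt and no reset: what is moved stays moved. The work goes in short steps, Python scripts to look and compute and a tool call to move; the robot and the scene stay as the last step left them, time stands still between calls to the robot, and variables do not carry over. Pictures are saved under pics/ and viewed, at most 10 in all, crops included, and the job is handed in when it is done.

Besides the shell and the picture viewer there is one more tool, called after ">>>" as name([rows], argument=value, ...), one row to a line, values as JSON. drive_tool: Moves the arm, as the interface text tells. Shifts and turns lie within -1 to 1; 1 stands for 40 cm of shift or 30 degrees of turn. Its arguments: {"type":"object","properties":{"motion":{"type":"array"},"squeeze":{"type":"number"}},"required":["motion"]}

```bash
mkdir -p pics; python3 - <<'E'
from bench import robot
import cv2,numpy as np
for n in("top","side"):
    cv2.imwrite(f"pics/{n}0.png",robot.read_camera(n)); m=robot.camera_model(n); print(n,m, -np.array(m["R"]).T@m["t"])
print(robot.observe(),robot.hold_point_z)
E
```

```text
top {'K': array([[526.3733575 ,   0.        , 316.98905898],
       [  0.        , 526.3733575 , 235.30416945],
       [  0.        ,   0.        ,   1.        ]]), 'k1': -0.12630671906485771, 'R': array([[-0.00842661, -0.99965366, -0.0249308 ],
       [-0.99550432,  0.01073857, -0.09410547],
       [ 0.0943406 ,  0.02402572, -0.99525003]]), 't': array([0.02419859, 0.56906603, 1.15752813])} [ 0.4575097  -0.0097312   1.20618541]
side {'K': array([[594.58901597,   0.        , 310.82431824],
       [  0.        , 594.58901597, 241.46835823],
       [  0.        ,   0.        ,   1.        ]]), 'k1': -0.14077108912369554, 'R': array([[-0.89814361, -0.43965729, -0.00628709],
       [-0.32379652,  0.67099852, -0.66702084],
       [ 0.29747921, -0.59704477, -0.74501253]]), 't': array([0.53548492, 0.21341004, 1.25148372])} [0.1777534  0.83942384 1.07808663]
{'clock': 0.1, 'joint_positions': array([-1.31618697e+00,  2.17700166e-01,  1.61477221e+00,  1.10954262e-06,
        1.31129597e+00, -1.12186196e-01]), 'dq': array([-0.00238675, -0.00130124, -0.00551969,  0.00116983,  0.00112495,
        0.00029371]), 'tau': array([-7.00155283e-05, -3.98075080e+01, -3.04970634e+01, -1.15650319e-04,
        4.22249723e-03,  7.55154360e-06]), 'tool_pos': array([ 0.22398528, -0.58270374,  0.2300863 ]), 'orientation': array([-1.08512704e-03,  9.83229157e-01,  1.82371166e-01, -7.68670949e-05]), 'force': array([ 0.33616097, -0.87602658, -0.20569248]), 'torque': array([ 0.03040419, -0.00032918, -0.03954364]), 'grip_force': 0.0, 'finger_gap': 0.9984063714849062} 0.0187
```

View pics/top0.png

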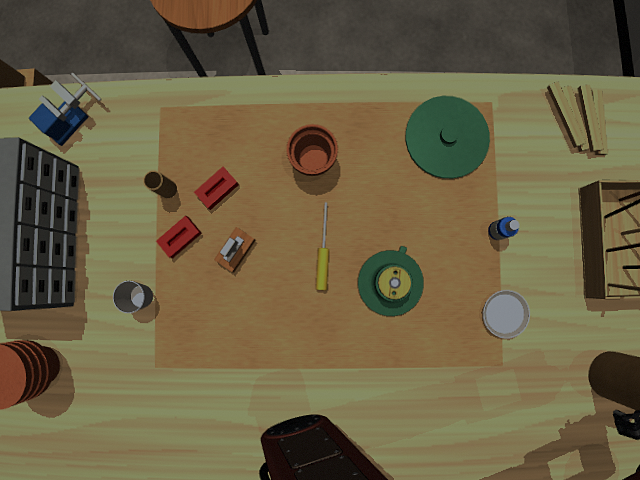

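View pics/side0.png

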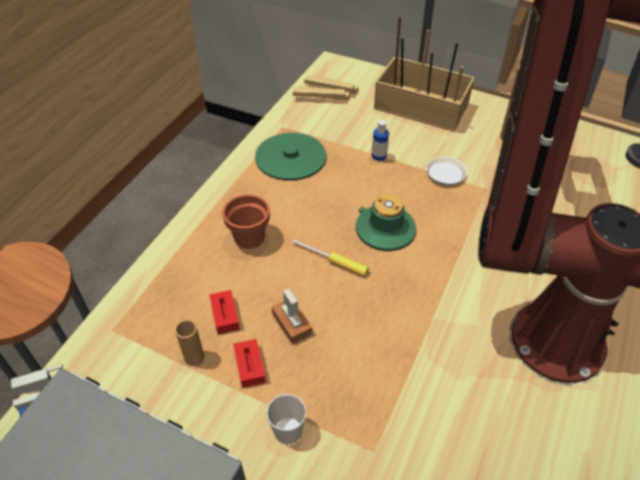

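Top view: the wooden stand with the steel spanner is at about (236,250). The red blocks at (216,188) and (179,237) are the look-alikes. The turntable is at (391,282) with its lug at (403,249), and the green lid at (447,137) is not part of the job. I'll confirm with enlarged crops and measure.

```bash
cat > h.py <<'E'
from bench import robot
import cv2,numpy as np
def model(n): m=robot.camera_model(n); return np.array(m["K"]),m["k1"],np.array(m["R"]),np.array(m["t"])
def ray(n,uv):
    K,k1,R,t=model(n); d=np.linalg.solve(K,[uv[0],uv[1],1])[:2]; s=d.copy()
    for _ in range(20): s=d/(1+k1*(s@s))
    return -R.T@t, R.T@np.array([*s,1])
def onz(n,uv,z): o,d=ray(n,uv); return o+d*(z-o[2])/d[2]
def proj(n,X):
    K,k1,R,t=model(n); c=R@np.array(X)+t; s=c[:2]/c[2]; s=s*(1+k1*(s@s)); return (K@[*s,1])[:2]
E
python3 - <<'E'
from h import *
a=cv2.imread("pics/top0.png")
def crop(n,x,y,w,h,s): 
    return cv2.resize(cv2.imread(f"pics/{n}0.png")[y:y+h,x:x+w],None,fx=s,fy=s,interpolation=cv2.INTER_CUBIC)
r1=np.hstack([crop("top",211,225,50,50,8),crop("top",370,257,50,50,8)])
r2=np.hstack([crop("side",266,283,50,65,4)[:200],crop("side",363,187,50,50,4),np.zeros((200,400,3),np.uint8)])
cv2.imwrite("pics/crop0.png",np.vstack([r1,r2]))
hsv=cv2.cvtColor(a,cv2.COLOR_BGR2HSV)
print(hsv[250,228],hsv[262,238],hsv[282,383],hsv[282,366],hsv[220,280],hsv[245,236])
for n,lo,hi,z,(x0,x1,y0,y1) in [("green",(60,60,20),(95,255,255),0.01,(345,440,235,330)),("brass",(20,100,90),(35,255,255),.087,(370,420,255,310)),("stand",(3,140,60),(13,255,170),.03,(205,265,220,280))]:
    m=cv2.inRange(hsv,lo,hi); k=np.zeros_like(m);k[y0:y1,x0:x1]=m[y0:y1,x0:x1]
    c=max(cv2.findContours(k,0,2)[0],key=cv2.contourArea); h=cv2.convexHull(c)
    print(n,cv2.contourArea(h),cv2.minEnclosingCircle(h),cv2.fitEllipse(h),cv2.minAreaRect(h))
    print([onz("top",p,z).round(4).tolist() for p in cv2.boxPoints(cv2.minAreaRect(h))], onz("top",cv2.fitEllipse(h)[0],z))
E
```

```text
[ 30  25 132] [ 12 163  58] [ 29 133 132] [ 72 114  78] [ 17 127 133] [18 25 52]
green 3394.5 ((391.7964782714844, 279.9651794433594), 35.51118850708008) ((390.9707946777344, 280.8662414550781), (64.14588165283203, 70.2008056640625), 18.12721061706543) ((390.10003662109375, 282.70001220703125), (64.8459701538086, 64.8459701538086), 63.43495178222656)
[[0.4952, -0.0474, 0.01], [0.5598, -0.1806, 0.01], [0.4273, -0.2437, 0.01], [0.3638, -0.1112, 0.01]] [ 0.46544888 -0.1475696   0.01      ]
brass 784.0 ((394.20703125, 282.5409240722656), 16.185142517089844) ((394.28302001953125, 282.4621887207031), (31.896133422851562, 32.10859298706055), 107.09422302246094) ((394.5, 282.5), (31.0, 31.0), 90.0)
[[0.4946, -0.1138, 0.087], [0.4938, -0.1798, 0.087], [0.4283, -0.1784, 0.087], [0.4291, -0.1127, 0.087]] [ 0.46148006 -0.14566494  0.087     ]
stand 864.0 ((233.5, 249.0), 22.14168930053711) ((233.3978729248047, 249.1859130859375), (29.095260620117188, 48.77479553222656), 33.27621078491211) ((233.66131591796875, 249.11038208007812), (22.06610870361328, 39.91880798339844), 34.38034439086914)
[[0.517, 0.2534, 0.03], [0.5912, 0.2023, 0.03], [0.5625, 0.1607, 0.03], [0.4886, 0.2116, 0.03]] [0.5395809 0.2075536 0.03     ]
```

View pics/crop0.png

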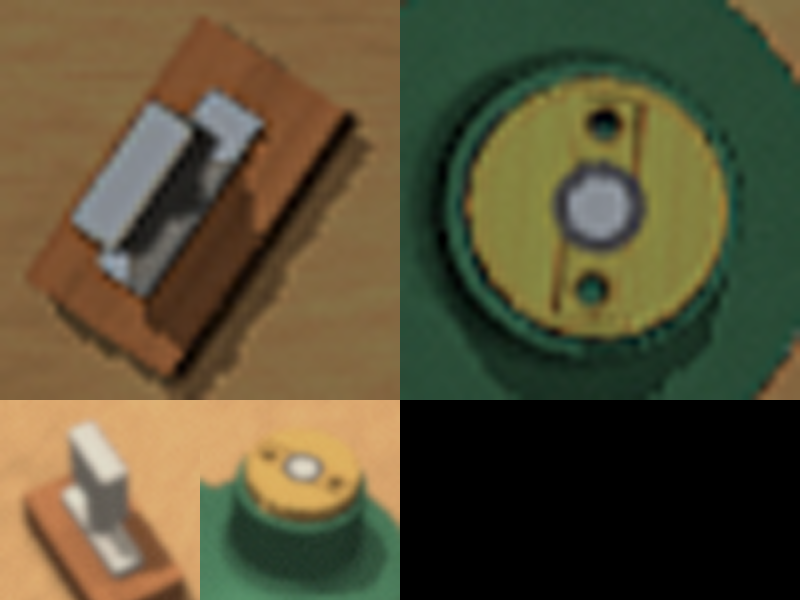

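The crop shows the wooden stand holding the steel spanner, with the plate top around pixel (228,246). The red blocks are empty, so this is the right stand. The ring's holes are at about (395,272) and (394,293). Next: positions and angles.

```bash
python3 - <<'E'
from h import *
f=lambda p,o:np.array(o)+(np.array(p)+.5)/8-.5
S=[onz("top",f(p,(211,225)),.03) for p in[(205,15),(352,115),(178,375),(25,275)]]
ang=lambda a,b:np.degrees(np.arctan2(*(b-a)[[1,0]]))
print("stand",np.mean(S,0),[np.linalg.norm(S[i]-S[i-1]).round(4) for i in range(4)],ang(S[2],S[1]),ang(S[3],S[0]))
P=[onz("top",f(p,(211,225)),.106) for p in[(152,100),(194,130),(118,252),(73,220)]]
print("plate",np.mean(P,0),[np.linalg.norm(P[i]-P[i-1]).round(4) for i in range(4)],ang(P[2],P[1]),ang(P[3],P[0]))
g=cv2.cvtColor(cv2.imread("pics/top0.png"),cv2.COLOR_BGR2GRAY).astype(float)
H=[]
for c in[(395,272),(393.6,292.7)]:
    y,x=np.mgrid[int(c[1])-3:int(c[1])+5,int(c[0])-3:int(c[0])+5]; w=np.clip(85-g[y,x],0,None)*(np.hypot(x-c[0],y-c[1])<3.5); 
    u=((w*x).sum()/w.sum(),(w*y).sum()/w.sum()); H.append(onz("top",u,.085)); print(u,H[-1])
print("holes",np.mean(H,0),np.linalg.norm(H[0]-H[1]),ang(H[1],H[0]))
print("spindle",onz("top",f((197,206),(370,257)),.087))
a=onz("top",(403,249),.01); print("lug",ang(np.array([.4615,-.1457,0]),a))
# side-view check of the disc centre and of the plate
print(proj("side",[.4615,-.1457,.087]),proj("side",np.mean(P,0)))
s=robot.read_camera("side"); h=cv2.cvtColor(s,cv2.COLOR_BGR2HSV)
m=cv2.inRange(h,(15,110,120),(30,255,255)); k=np.zeros_like(m);k[190:225,365:412]=m[190:225,365:412]
c=max(cv2.findContours(k,0,2)[0],key=cv2.contourArea); print(cv2.boundingRect(c))
u=(266+302/4-266+ -0,0)
print("side spindle",onz("side",(363+(102.5+.5)/4-.5,187+(67.5+.5)/4-.5),.087))
print("side plate", np.mean([onz("side",(266+(p[0]+.5)/4-.5,283+(p[1]+.5)/4-.5),.106) for p in[(70,27),(92,22),(126,66),(104,80)]],0))
o=robot.observe();q=o["orientation"];print("tooly",[2*(q[1]*q[2]-q[0]*q[3]),1-2*(q[1]**2+q[3]**2)],"toolx",[1-2*(q[2]**2+q[3]**2),2*(q[1]*q[2]+q[0]*q[3])])
E
```

```text
stand [0.54019765 0.20553043 0.03      ] [np.float64(0.0892), np.float64(0.051), np.float64(0.0879), np.float64(0.0523)] -34.00525167765784 -34.83553547263831
plate [0.54009408 0.20648307 0.106     ] [np.float64(0.0379), np.float64(0.0139), np.float64(0.0379), np.float64(0.0148)] -32.04699946383768 -33.48217571269987
(np.float64(395.1022146507666), np.float64(271.69505962521293)) [ 0.48430034 -0.14809274  0.085     ]
(np.float64(393.73067915690865), np.float64(292.36768149882903)) [ 0.44054409 -0.14434654  0.085     ]
holes [ 0.46242221 -0.14621964  0.085     ] 0.04391632363777102 -4.893457274901843
spindle [ 0.46179896 -0.14546812  0.087     ]
lug -22.02509492717022
[388.3425301  202.89160214] [290.67834836 293.67961854]
(365, 190, 47, 26)
side spindle [ 0.46095626 -0.14366987  0.087     ]
side plate [0.53990533 0.20944095 0.106     ]
tooly [np.float64(0.3585967631914691), np.float64(-0.9334906294827727)] toolx [np.float64(0.9334924214526821), np.float64(0.3585970798940334)]
```

```bash
cat > g.py <<'E'
import sys
from h import *
from scipy.spatial.transform import Rotation as Ro
def pose():
    o=robot.observe(); q=o["orientation"]; R=Ro.from_quat([*q[1:],q[0]]).as_matrix()
    return o,np.array(o["tool_pos"]),R,np.degrees(np.arctan2(R[1,0],R[0,0]))
def to(x,y,z,yaw):
    o,p,R,w=pose()
    print("t",round(o["clock"],2),"p",p.round(4),"yaw",w.round(2),"F",np.round(o["force"],1),"T",np.round(o["torque"],2),"j6",round(o["joint_positions"][5],2))
    print("delta",(R.T@(np.array([x,y,z])-p)/.4).round(4),"twist",round(-((yaw-w+180)%360-180)/30,4))
if __name__=="__main__": to(*map(float,sys.argv[1:]))
E
python3 g.py .54 .207 .22 146
```

```text
t 0.15 p [ 0.224  -0.5828  0.2302] yaw 21.01 F [-0.2  0.1 -0.8] T [0.02 0.05 0.01] j6 -0.11
delta [ 1.4456 -1.5598  0.0288] twist -4.1662
```

>>> drive_tool([
  {"hand": 85,"delta_pos": [0.42,-0.45,0],"twist": -1},
  {"hand": 85,"delta_pos": [0.42,-0.45,0],"twist": -1},
  {"hand": 85,"delta_pos": [0.42,-0.45,0],"twist": -1},
  {"hand": 85,"delta_pos": [0.42,-0.45,0],"twist": -1},
  {"hand": 85,"delta_pos": [0.42,-0.45,0],"twist": -1},
])

```text
clock: 0.65
tool_pos: [0.3167, -0.3528, 0.2308]
orientation: [-0.0, 0.902, 0.431, 0.0]
force: [0.6, 0.5, 0.7]
finger_gap: 0.993
grip_force: 0.0
```

```bash
python3 g.py .54 .207 .22 146
```

```text
t 0.65 p [ 0.3167 -0.3528  0.2308] yaw 51.07 F [0.6 0.5 0.7] T [-0.01 -0.04  0.01] j6 -0.31
delta [ 1.4395 -0.4452  0.0282] twist -3.1644
```

>>> drive_tool([
  {"hand": 85,"delta_pos": [0.57,-0.18,0],"twist": -1},
  {"hand": 85,"delta_pos": [0.57,-0.18,0],"twist": -1},
  {"hand": 85,"delta_pos": [0.57,-0.18,0],"twist": -1},
  {"hand": 85,"delta_pos": [0.57,-0.18,0],"twist": -1},
  {"hand": 85,"delta_pos": [0.57,-0.18,0],"twist": -1},
])

```text
clock: 1.15
tool_pos: [0.4041, -0.13, 0.2312]
orientation: [-0.0, 0.76, 0.65, 0.0]
force: [1.5, 0.1, 0.2]
finger_gap: 0.996
grip_force: 0.0
```

>>> drive_tool([
  {"hand": 85,"delta_pos": [0.585,0.13,0],"twist": -1},
  {"hand": 85,"delta_pos": [0.585,0.13,0],"twist": -1},
  {"hand": 85,"delta_pos": [0.585,0.13,0],"twist": -1},
  {"hand": 85,"delta_pos": [0.585,0.13,0],"twist": -1},
  {"hand": 85,"delta_pos": [0.585,0.13,0],"twist": -1},
])

```text
clock: 1.65
tool_pos: [0.4921, 0.0931, 0.2312]
orientation: [0.0, 0.565, 0.825, 0.0]
force: [0.4, -1.1, 0.9]
finger_gap: 0.994
grip_force: 0.0
```

>>> drive_tool([
  {"hand": 85,"delta_pos": [0.22,0.2,0],"twist": -1},
  {"hand": 85,"delta_pos": [0.22,0.2,0],"twist": -1},
  {"hand": 85,"delta_pos": [0.22,0.2,0],"twist": -1},
  {"hand": 85,"delta_pos": [0.22,0.2,0],"twist": -1},
  {"hand": 85,"delta_pos": [0.22,0.2,0],"twist": -1},
])

```text
clock: 2.15
tool_pos: [0.5346, 0.202, 0.2306]
orientation: [-0.001, 0.333, 0.943, -0.0]
force: [0.4, 0.1, -0.9]
finger_gap: 0.992
grip_force: 0.0
```

```bash
python3 g.py .54 .207 .15 146
```

```text
t 2.15 p [0.5346 0.202  0.2306] yaw 141.1 F [ 0.4  0.1 -0.9] T [-0.01 -0.06  0.03] j6 -0.65
delta [-0.0028  0.0184  0.2015] twist -0.1633
```

>>> drive_tool([
  {"hand": 85,"delta_pos": [-0.003,0.018,0.1],"twist": -0.163},
  {"hand": 85,"delta_pos": [-0.003,0.018,0.2],"twist": -0.163},
  {"hand": 60,"delta_pos": [-0.003,0.018,0.3],"twist": -0.163},
  {"hand": 60,"delta_pos": [-0.003,0.018,0.3],"twist": -0.163},
])

```text
clock: 2.55
tool_pos: [0.5343, 0.2039, 0.1044]
orientation: [-0.006, 0.294, 0.956, -0.004]
force: [0.0, -0.7, -0.4]
finger_gap: 0.707
grip_force: 0.0
```

```bash
python3 g.py .54 .207 .066 146; python3 - <<'E'
from h import *
t=robot.read_camera("top")[205:275,185:285]; s=robot.read_camera("side")[250:345,240:340]
f=lambda i:cv2.resize(i,(400,int(i.shape[0]*4)),interpolation=cv2.INTER_CUBIC)
a,b=f(t),f(s); a=np.vstack([a,np.zeros((100,400,3),np.uint8)]); cv2.imwrite("pics/c1.png",np.hstack([a,b]))
E
```

```text
t 2.55 p [0.5343 0.2039 0.1044] yaw 145.76 F [ 0.  -0.7 -0.4] T [0.01 0.12 0.01] j6 -0.73
delta [-0.0084  0.0155  0.0957] twist -0.008
```

View pics/c1.png

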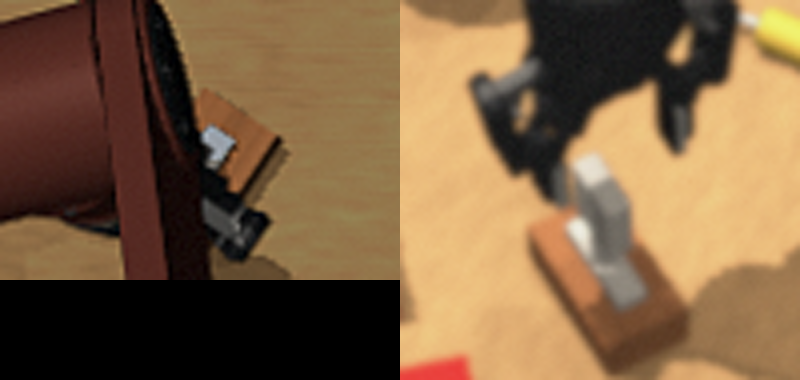

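Side view: the fingers straddle the plate, which is at crop pixel (600,210), above the wooden stand. I'll let the arm settle, then descend.

>>> drive_tool([
  {"hand": 60,"delta_pos": [0,0,0],"twist": 0},
  {"hand": 60,"delta_pos": [0,0,0],"twist": 0},
  {"hand": 60,"delta_pos": [0,0,0],"twist": 0},
])

```text
clock: 2.95
tool_pos: [0.5421, 0.2064, 0.1138]
orientation: [0.002, 0.293, 0.956, 0.001]
force: [-0.3, 0.4, -0.0]
finger_gap: 0.701
grip_force: 0.0
```

```bash
python3 g.py .54 .207 .066 146
```

```text
t 2.95 p [0.5421 0.2064 0.1138] yaw 145.89 F [-0.3  0.4 -0. ] T [-0.04 -0.04  0.04] j6 -0.73
delta [ 0.0054 -0.0021  0.1195] twist -0.0036
```

>>> drive_tool([
  {"hand": 60,"delta_pos": [0.003,0,0.04],"twist": 0},
  {"hand": 60,"delta_pos": [0.003,0,0.08],"twist": 0},
  {"hand": 60,"delta_pos": [0.003,0,0.11],"twist": 0},
  {"hand": 60,"delta_pos": [0.003,0,0.12],"twist": 0},
  {"hand": 60,"delta_pos": [0.003,0,0.12],"twist": 0},
])

```text
clock: 3.45
tool_pos: [0.538, 0.2064, 0.0613]
orientation: [-0.002, 0.293, 0.956, -0.001]
force: [0.3, -0.1, -0.1]
finger_gap: 0.701
grip_force: 0.0
```

>>> drive_tool([
  {"hand": 60,"delta_pos": [0,0,0],"twist": 0},
  {"hand": 60,"delta_pos": [0,0,0],"twist": 0},
  {"hand": 60,"delta_pos": [0,0,0],"twist": 0},
])

```text
clock: 3.75
tool_pos: [0.54, 0.2069, 0.0641]
orientation: [0.001, 0.293, 0.956, 0.0]
force: [-0.0, 0.5, 0.1]
finger_gap: 0.703
grip_force: 0.0
```

```bash
python3 g.py .54 .207 .066 146
```

```text
t 3.75 p [0.54   0.2069 0.0641] yaw 145.91 F [-0.   0.5  0.1] T [-0.03 -0.03  0.  ] j6 -0.73
delta [ 0.0002  0.0001 -0.0048] twist -0.0031
```

>>> drive_tool([
  {"hand": 30,"delta_pos": [0,0,0],"twist": 0},
  {"hand": 20,"delta_pos": [0,0,0],"twist": 0},
  {"hand": 10,"delta_pos": [0,0,0],"twist": 0},
  {"hand": 5,"delta_pos": [0,0,0],"twist": 0},
  {"hand": 5,"delta_pos": [0,0,0],"twist": 0},
], squeeze=70)

```text
clock: 4.25
tool_pos: [0.5399, 0.2072, 0.0635]
orientation: [0.0, 0.293, 0.956, 0.001]
force: [1.1, 1.9, -0.6]
finger_gap: 0.178
grip_force: 69.1
```

>>> drive_tool([
  {"hand": 5,"delta_pos": [0,0,0],"twist": 0},
  {"hand": 5,"delta_pos": [0,0,0],"twist": 0},
  {"hand": 5,"delta_pos": [0,0,0],"twist": 0},
  {"hand": 5,"delta_pos": [0,0,0],"twist": 0},
])

```text
clock: 4.65
tool_pos: [0.5398, 0.2071, 0.0635]
orientation: [0.0, 0.293, 0.956, 0.0]
force: [1.8, 3.3, -1.0]
finger_gap: 0.178
grip_force: 69.1
```

```bash
python3 g.py .54 .207 .14 146
```

```text
t 4.65 p [0.5398 0.2071 0.0635] yaw 145.9 F [ 1.8  3.3 -1. ] T [ 0.59 -0.4   0.15] j6 -0.73
delta [-0.0005  0.0003 -0.1912] twist -0.0033
```

>>> drive_tool([
  {"hand": 5,"delta_pos": [0,0,-0.03],"twist": 0},
  {"hand": 5,"delta_pos": [0,0,-0.08],"twist": 0},
  {"hand": 5,"delta_pos": [0,0,-0.15],"twist": 0},
  {"hand": 5,"delta_pos": [0,0,-0.25],"twist": 0},
  {"hand": 5,"delta_pos": [0,0,-0.3],"twist": 0},
])

```text
clock: 5.15
tool_pos: [0.5394, 0.206, 0.1855]
orientation: [0.0, 0.293, 0.956, -0.001]
force: [1.1, -0.2, -2.3]
finger_gap: 0.176
grip_force: 70.3
```

>>> drive_tool([
  {"hand": 5,"delta_pos": [0,0,0],"twist": 0},
  {"hand": 5,"delta_pos": [0,0,0],"twist": 0},
  {"hand": 5,"delta_pos": [0,0,0],"twist": 0},
])

```text
clock: 5.45
tool_pos: [0.5371, 0.2059, 0.1803]
orientation: [-0.003, 0.293, 0.956, -0.002]
force: [-0.2, 0.6, -2.8]
finger_gap: 0.178
grip_force: 70.3
```

```bash
python3 g.py .462 -.1455 .18 175.1
```

```text
t 5.45 p [0.5371 0.2059 0.1803] yaw 145.9 F [-0.2  0.6 -2.8] T [-0.01  0.   -0.02] j6 -0.73
delta [-0.337  -0.8327  0.0034] twist -0.9734
```

>>> drive_tool([
  {"hand": 5,"delta_pos": [-0.04,-0.1,0],"twist": 0},
  {"hand": 5,"delta_pos": [-0.08,-0.2,0],"twist": 0},
  {"hand": 5,"delta_pos": [-0.12,-0.3,0],"twist": 0},
  {"hand": 5,"delta_pos": [-0.16,-0.4,0],"twist": 0},
  {"hand": 5,"delta_pos": [-0.2,-0.5,0],"twist": 0},
])

```text
clock: 5.95
tool_pos: [0.4911, -0.005, 0.1808]
orientation: [-0.002, 0.293, 0.956, -0.001]
force: [1.3, -0.0, -3.0]
finger_gap: 0.179
grip_force: 70.1
```

>>> drive_tool([
  {"hand": 5,"delta_pos": [-0.04,-0.09,0],"twist": -0.2},
  {"hand": 5,"delta_pos": [-0.07,-0.17,0],"twist": -0.4},
  {"hand": 5,"delta_pos": [-0.1,-0.25,0],"twist": -0.6},
  {"hand": 5,"delta_pos": [-0.125,-0.31,0],"twist": -0.8},
  {"hand": 5,"delta_pos": [-0.137,-0.333,0],"twist": -0.973},
])

```text
clock: 6.45
tool_pos: [0.4619, -0.1464, 0.1808]
orientation: [-0.002, 0.042, 0.999, 0.0]
force: [0.4, 0.6, -3.4]
finger_gap: 0.185
grip_force: 70.2
```

>>> drive_tool([
  {"hand": 5,"delta_pos": [0,0,0],"twist": 0},
  {"hand": 5,"delta_pos": [0,0,0],"twist": 0},
  {"hand": 5,"delta_pos": [0,0,0],"twist": 0},
  {"hand": 5,"delta_pos": [0,0,0],"twist": 0},
  {"hand": 5,"delta_pos": [0,0,0],"twist": 0},
])

```text
clock: 6.95
tool_pos: [0.4643, -0.144, 0.1832]
orientation: [-0.0, 0.042, 0.999, 0.0]
force: [-0.2, -0.6, -3.2]
finger_gap: 0.177
grip_force: 70.1
```

```bash
python3 g.py .462 -.1455 .14 175.1; python3 - <<'E'
from h import *
s=robot.read_camera("side"); cv2.imwrite("pics/s2.png",s)
t=robot.read_camera("top"); cv2.imwrite("pics/t2.png",t)
c=lambda i,x,y:cv2.resize(i[y:y+80,x:x+66],None,fx=6,fy=6,interpolation=cv2.INTER_CUBIC)
cv2.imwrite("pics/c2.png",np.hstack([c(t,360,225),c(s,355,140)]))
E
```

```text
t 6.95 p [ 0.4643 -0.144   0.1832] yaw 175.14 F [-0.2 -0.6 -3.2] T [-0.02 -0.02  0.03] j6 -1.93
delta [ 0.0054 -0.0041  0.1079] twist 0.0013
```

View pics/c2.png

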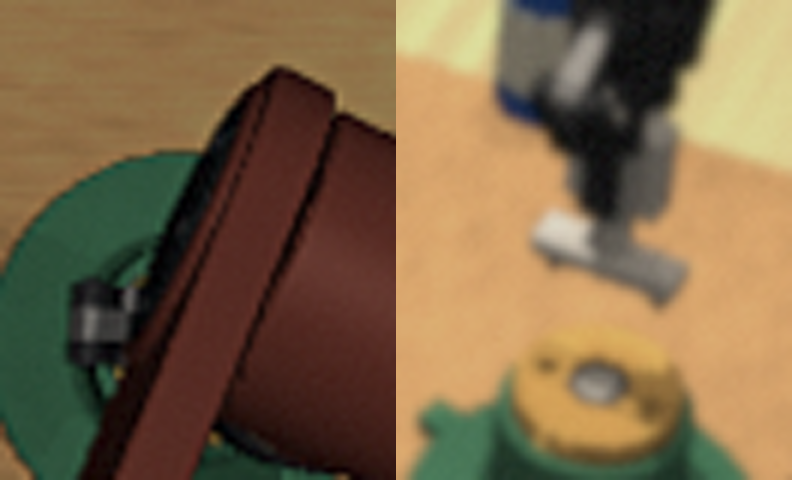

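The side crop shows the foot level above the ring, with pins at crop pixels (553,262) and (658,302) and the holes at (545,365) and (650,405). I'll go lower and compare pins and holes in the same camera.

>>> drive_tool([
  {"hand": 5,"delta_pos": [0.003,-0.002,0.04],"twist": 0},
  {"hand": 5,"delta_pos": [0.003,-0.002,0.07],"twist": 0},
  {"hand": 5,"delta_pos": [0.003,-0.002,0.09],"twist": 0},
  {"hand": 5,"delta_pos": [0.003,-0.002,0.1],"twist": 0},
  {"hand": 5,"delta_pos": [0.003,-0.002,0.1],"twist": 0},
])

```text
clock: 7.55
tool_pos: [0.4625, -0.1452, 0.1425]
orientation: [-0.001, 0.043, 0.999, 0.0]
force: [-0.5, 0.7, -2.5]
finger_gap: 0.177
grip_force: 70.2
```

>>> drive_tool([
  {"hand": 5,"delta_pos": [0,0,0],"twist": 0},
  {"hand": 5,"delta_pos": [0,0,0],"twist": 0},
  {"hand": 5,"delta_pos": [0,0,0],"twist": 0},
  {"hand": 5,"delta_pos": [0,0,0],"twist": 0},
  {"hand": 5,"delta_pos": [0,0,0],"twist": 0},
])

```text
clock: 8.05
tool_pos: [0.4631, -0.1455, 0.1435]
orientation: [0.0, 0.043, 0.999, -0.0]
force: [-0.5, -0.7, -2.1]
finger_gap: 0.175
grip_force: 70.2
```

```bash
python3 - <<'E'
from h import *
cc=[]
for i in range(4): cc.append(robot.read_camera("side").astype(float))
s=np.mean(cc,0).astype(np.uint8); cv2.imwrite("pics/s3.png",s)
cv2.imwrite("pics/c3.png",cv2.resize(s[165:225,350:425],None,fx=10,fy=10,interpolation=cv2.INTER_CUBIC))
E
python3 g.py .462 -.1455 .13 175.1
```

```text
t 8.25 p [ 0.463  -0.1455  0.1433] yaw 175.09 F [-0.1  0.3 -2.1] T [-0.04  0.02  0.01] j6 -1.93
delta [ 0.0025 -0.0003  0.0333] twist -0.0002
```

View pics/c3.png

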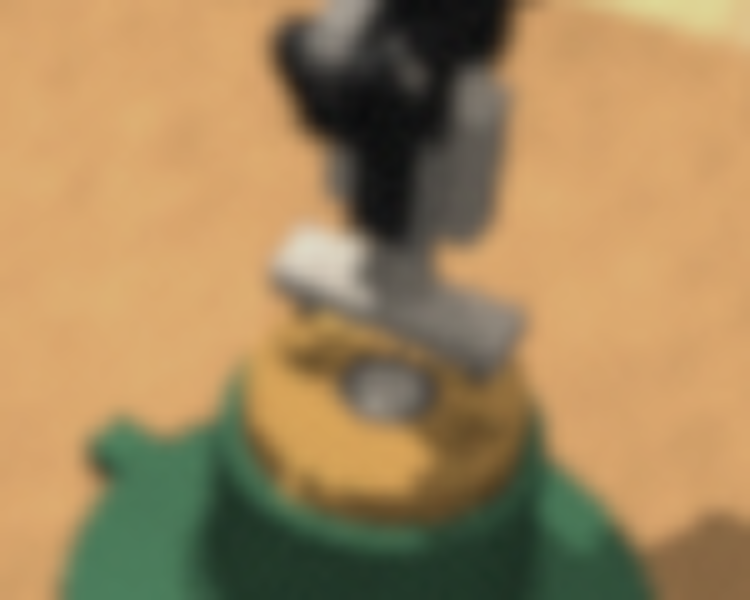

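The side crop shows the foot's lower front edge from (275,287) to (487,375) in the crop, with the ring's holes in shadow. I'll compute the spanner's offset from it.

```bash
python3 - <<'E'
from h import *
f=lambda p:np.array((350,165))+(np.array(p)+.5)/10-.5
z=.1433-.0445+.011
A,B=onz("side",f((275,287)),z),onz("side",f((487,375)),z); C=onz("side",f((524,318)),z+.010)
print(A,B,np.linalg.norm(A-B),(A+B)/2, "corner top back/right",C)
d=(A-B)/np.linalg.norm(A-B); n=np.array([-d[1],d[0],0]); print("ctr",(A+B)/2-.009*n*np.sign(n[1]),np.degrees(np.arctan2(d[1],d[0])))
# holes from first side picture, dark centroids
g=cv2.cvtColor(cv2.imread("pics/side0.png"),cv2.COLOR_BGR2HSV)[:,:,2].astype(float)
H=[]
for c in[(379.8,200.7),(396.7,207.5)]:
    y,x=np.mgrid[int(c[1])-3:int(c[1])+5,int(c[0])-3:int(c[0])+5]; w=np.clip(150-g[y,x],0,None)*(np.hypot(x-c[0],y-c[1])<3.2)
    u=((w*x).sum()/w.sum(),(w*y).sum()/w.sum()); H.append(onz("side",u,.086)); print(u,H[-1])
print(np.mean(H,0),np.linalg.norm(H[0]-H[1]),np.degrees(np.arctan2(*(H[0]-H[1])[[1,0]])))
E
```

```text
[ 0.49072854 -0.14178861  0.1098    ] [ 0.43512834 -0.13579363  0.1098    ] 0.0559224606378737 [ 0.46292844 -0.13879112  0.1098    ] corner top back/right [ 0.43130529 -0.14737199  0.1198    ]
ctr [ 0.46196363 -0.14773926  0.1098    ] -6.1540314714114475
(np.float64(379.875), np.float64(200.125)) [ 0.48347328 -0.14665984  0.086     ]
(np.float64(396.34375), np.float64(207.1875)) [ 0.43946109 -0.14141841  0.086     ]
[ 0.46146719 -0.14403913  0.086     ] 0.04432319829434614 -6.791392745763357
```

>>> drive_tool([
  {"hand": 5,"delta_pos": [0.003,0.002,0.01],"twist": 0.01},
  {"hand": 5,"delta_pos": [0.003,0.002,0.02],"twist": 0.01},
  {"hand": 5,"delta_pos": [0.003,0.002,0.025],"twist": 0.01},
  {"hand": 5,"delta_pos": [0.003,0.002,0.025],"twist": 0.01},
  {"hand": 5,"delta_pos": [0.003,0.002,0.025],"twist": 0.01},
])

```text
clock: 8.75
tool_pos: [0.4618, -0.1445, 0.1331]
orientation: [-0.0, 0.045, 0.999, 0.0]
force: [0.4, -0.1, -2.9]
finger_gap: 0.179
grip_force: 70.2
```

>>> drive_tool([
  {"hand": 5,"delta_pos": [0,0,0.0025],"twist": 0},
  {"hand": 5,"delta_pos": [0,0,0.0025],"twist": 0},
  {"hand": 5,"delta_pos": [0,0,0.0025],"twist": 0},
])

```text
clock: 9.05
tool_pos: [0.4619, -0.1446, 0.1324]
orientation: [0.0, 0.045, 0.999, -0.0]
force: [0.4, -0.9, -3.0]
finger_gap: 0.179
grip_force: 70.2
```

>>> drive_tool([
  {"hand": 5,"delta_pos": [0,0,0.0025],"twist": 0},
  {"hand": 5,"delta_pos": [0,0,0.0025],"twist": 0},
  {"hand": 5,"delta_pos": [0,0,0.0025],"twist": 0},
])

```text
clock: 9.35
tool_pos: [0.4618, -0.1445, 0.1313]
orientation: [-0.0, 0.045, 0.999, 0.0]
force: [-0.1, 1.3, -2.8]
finger_gap: 0.182
grip_force: 70.2
```

>>> drive_tool([
  {"hand": 5,"delta_pos": [0,0,0.0025],"twist": 0},
  {"hand": 5,"delta_pos": [0,0,0.0025],"twist": 0},
  {"hand": 5,"delta_pos": [0,0,0.0025],"twist": 0},
])

```text
clock: 9.65
tool_pos: [0.4618, -0.1445, 0.1302]
orientation: [-0.0, 0.045, 0.999, 0.0]
force: [0.3, -0.5, -2.9]
finger_gap: 0.177
grip_force: 70.2
```

>>> drive_tool([
  {"hand": 5,"delta_pos": [0,0,0.0025],"twist": 0},
  {"hand": 5,"delta_pos": [0,0,0.0025],"twist": 0},
  {"hand": 5,"delta_pos": [0,0,0.0025],"twist": 0},
])

```text
clock: 9.95
tool_pos: [0.4618, -0.1445, 0.1292]
orientation: [-0.0, 0.045, 0.999, 0.0]
force: [0.5, 0.4, -2.6]
finger_gap: 0.179
grip_force: 70.2
```

>>> drive_tool([
  {"hand": 5,"delta_pos": [0,0,0.0025],"twist": 0},
  {"hand": 5,"delta_pos": [0,0,0.005],"twist": 0},
  {"hand": 5,"delta_pos": [0,0,0.005],"twist": 0},
])

```text
clock: 10.25
tool_pos: [0.4617, -0.1445, 0.1271]
orientation: [-0.0, 0.045, 0.999, 0.0]
force: [0.4, -0.4, -2.5]
finger_gap: 0.177
grip_force: 70.2
```

>>> drive_tool([
  {"hand": 5,"delta_pos": [0,0,0.0025],"twist": 0},
  {"hand": 5,"delta_pos": [0,0,0.0025],"twist": 0},
  {"hand": 5,"delta_pos": [0,0,0.0025],"twist": 0},
])

```text
clock: 10.55
tool_pos: [0.4618, -0.1446, 0.1263]
orientation: [-0.0, 0.045, 0.999, 0.0]
force: [0.2, -0.2, -2.2]
finger_gap: 0.179
grip_force: 70.2
```

```bash
python3 g.py .462 -.1455 .1205 174.8
```

```text
t 10.55 p [ 0.4618 -0.1446  0.1263] yaw 174.79 F [ 0.2 -0.2 -2.2] T [-0.03 -0.04 -0.02] j6 -1.93
delta [-0.0006 -0.0023  0.0144] twist -0.0002
```

>>> drive_tool([
  {"hand": 5,"delta_pos": [0,0,0.0025],"twist": 0},
  {"hand": 5,"delta_pos": [0,0,0.005],"twist": 0},
  {"hand": 5,"delta_pos": [0,0,0.0075],"twist": 0},
  {"hand": 5,"delta_pos": [0,0,0.0075],"twist": 0},
])

```text
clock: 10.95
tool_pos: [0.4617, -0.1445, 0.1231]
orientation: [-0.0, 0.045, 0.999, 0.0]
force: [0.7, 0.4, -2.8]
finger_gap: 0.175
grip_force: 70.2
```

>>> drive_tool([
  {"hand": 5,"delta_pos": [0,0,0.0025],"twist": 0},
  {"hand": 5,"delta_pos": [0,0,0.0025],"twist": 0},
  {"hand": 5,"delta_pos": [0,0,0.0025],"twist": 0},
])

```text
clock: 11.25
tool_pos: [0.4618, -0.1445, 0.1223]
orientation: [-0.0, 0.045, 0.999, 0.0]
force: [-0.1, 0.5, -2.8]
finger_gap: 0.181
grip_force: 70.2
```

>>> drive_tool([
  {"hand": 5,"delta_pos": [0,0,0.0025],"twist": 0},
  {"hand": 5,"delta_pos": [0,0,0.0025],"twist": 0},
  {"hand": 5,"delta_pos": [0,0,0.0025],"twist": 0},
])

```text
clock: 11.55
tool_pos: [0.4618, -0.1445, 0.1213]
orientation: [-0.0, 0.045, 0.999, 0.0]
force: [0.7, 0.9, -2.2]
finger_gap: 0.175
grip_force: 70.2
```

>>> drive_tool([
  {"hand": 5,"delta_pos": [0,0,0.002],"twist": 0},
  {"hand": 5,"delta_pos": [0,0,0.002],"twist": 0},
  {"hand": 5,"delta_pos": [0,0,0.002],"twist": 0},
])

```text
clock: 11.85
tool_pos: [0.4619, -0.1445, 0.1205]
orientation: [-0.0, 0.045, 0.999, 0.0]
force: [-0.3, 0.2, -2.7]
finger_gap: 0.179
grip_force: 70.2
```

```bash
python3 g.py .4618 -.1445 .1205 174.8
```

```text
t 11.85 p [ 0.4619 -0.1445  0.1205] yaw 174.8 F [-0.3  0.2 -2.7] T [-0.    0.    0.03] j6 -1.93
delta [ 0.0001  0.0001 -0.0001] twist -0.0001
```

>>> drive_tool([
  {"hand": 5,"delta_pos": [0,0,0.002],"twist": 0},
  {"hand": 5,"delta_pos": [0,0,0.002],"twist": 0},
  {"hand": 5,"delta_pos": [0,0,0.002],"twist": 0},
])

```text
clock: 12.15
tool_pos: [0.462, -0.1446, 0.1203]
orientation: [-0.0, 0.045, 0.999, -0.0]
force: [-1.8, 1.2, 5.0]
finger_gap: 0.179
grip_force: 70.9
```

>>> drive_tool([
  {"hand": 5,"delta_pos": [0,0,0.0015],"twist": 0},
  {"hand": 5,"delta_pos": [0,0,0.0015],"twist": 0},
  {"hand": 5,"delta_pos": [0,0,0.0015],"twist": 0},
])

```text
clock: 12.45
tool_pos: [0.462, -0.1446, 0.1203]
orientation: [-0.0, 0.045, 0.999, -0.0]
force: [-4.1, 1.9, 7.3]
finger_gap: 0.183
grip_force: 71.6
```

>>> drive_tool([
  {"hand": 5,"delta_pos": [0,0,-0.002],"twist": 0.05},
  {"hand": 5,"delta_pos": [0,0,-0.002],"twist": 0.15},
  {"hand": 5,"delta_pos": [0,0,-0.002],"twist": 0.25},
  {"hand": 5,"delta_pos": [0,0,-0.002],"twist": 0.35},
  {"hand": 5,"delta_pos": [0,0,-0.002],"twist": 0.4},
])

```text
clock: 12.95
tool_pos: [0.4626, -0.1447, 0.1203]
orientation: [0.001, 0.15, 0.989, -0.0]
force: [0.5, 1.1, 2.6]
finger_gap: 0.179
grip_force: 70.9
```

```bash
python3 g.py .4618 -.1448 .1205 118
```

```text
t 12.95 p [ 0.4626 -0.1447  0.1203] yaw 162.76 F [0.5 1.1 2.6] T [0.21 0.07 0.3 ] j6 -1.72
delta [ 0.0018 -0.0008 -0.0004] twist 1.4919
```

>>> drive_tool([
  {"hand": 5,"delta_pos": [0,0,-0.001],"twist": 0.15},
  {"hand": 5,"delta_pos": [0,0,-0.001],"twist": 0.35},
  {"hand": 5,"delta_pos": [0,0,-0.001],"twist": 0.55},
  {"hand": 5,"delta_pos": [0,0,-0.001],"twist": 0.75},
  {"hand": 5,"delta_pos": [0,0,-0.001],"twist": 0.85},
])

```text
clock: 13.45
tool_pos: [0.4624, -0.1446, 0.1204]
orientation: [0.001, 0.365, 0.931, 0.0]
force: [1.1, 0.6, 1.7]
finger_gap: 0.178
grip_force: 70.6
```

```bash
python3 g.py .4618 -.1448 .1205 118
```

```text
t 13.45 p [ 0.4624 -0.1446  0.1204] yaw 137.16 F [1.1 0.6 1.7] T [ 0.22 -0.    0.32] j6 -1.27
delta [ 0.0008 -0.0013 -0.0004] twist 0.6386
```

>>> drive_tool([
  {"hand": 5,"delta_pos": [0,0,0],"twist": 0.1},
  {"hand": 5,"delta_pos": [0,0,0],"twist": 0.2},
  {"hand": 5,"delta_pos": [0,0,0],"twist": 0.3},
  {"hand": 5,"delta_pos": [0,0,0],"twist": 0.3},
])

```text
clock: 13.85
tool_pos: [0.4624, -0.1446, 0.1204]
orientation: [0.001, 0.436, 0.9, 0.0]
force: [0.1, 0.8, 1.1]
finger_gap: 0.184
grip_force: 70.6
```

```bash
python3 g.py .4618 -.1448 .1205 118
```

```text
t 13.85 p [ 0.4624 -0.1446  0.1204] yaw 128.3 F [0.1 0.8 1.1] T [ 0.13 -0.11  0.06] j6 -1.12
delta [ 0.0006 -0.0015 -0.0003] twist 0.3432
```

>>> drive_tool([
  {"hand": 5,"delta_pos": [0,0,0],"twist": 0.05},
  {"hand": 5,"delta_pos": [0,0,0],"twist": 0.1},
  {"hand": 5,"delta_pos": [0,0,0],"twist": 0.15},
  {"hand": 5,"delta_pos": [0,0,0],"twist": 0.15},
])

```text
clock: 14.25
tool_pos: [0.4623, -0.1446, 0.1204]
orientation: [0.001, 0.471, 0.882, 0.0]
force: [1.8, 0.9, 0.3]
finger_gap: 0.18
grip_force: 70.5
```

```bash
python3 g.py .4618 -.1448 .1205 118
```

```text
t 14.25 p [ 0.4623 -0.1446  0.1204] yaw 123.74 F [1.8 0.9 0.3] T [ 0.22 -0.39  0.15] j6 -1.04
delta [ 0.0003 -0.0014 -0.0003] twist 0.1913
```

Now 1.5° steps, watching the torque for the stop.

>>> drive_tool([
  {"hand": 5,"delta_pos": [0,0,0],"twist": 0.05},
  {"hand": 5,"delta_pos": [0,0,0],"twist": 0.1},
  {"hand": 5,"delta_pos": [0,0,0],"twist": 0.1},
])

```text
clock: 14.55
tool_pos: [0.4623, -0.1446, 0.1204]
orientation: [0.0, 0.494, 0.869, 0.0]
force: [3.9, 1.4, -0.6]
finger_gap: 0.181
grip_force: 70.4
```

```bash
python3 g.py .4618 -.1448 .1205 118
```

```text
t 14.55 p [ 0.4623 -0.1446  0.1204] yaw 120.73 F [ 3.9  1.4 -0.6] T [ 0.2  -0.61  0.22] j6 -0.98
delta [ 0.0001 -0.0013 -0.0003] twist 0.0909
```

>>> drive_tool([
  {"hand": 5,"delta_pos": [-0.0005,0.001,0],"twist": 0.05},
  {"hand": 5,"delta_pos": [-0.0005,0.001,0],"twist": 0.07},
  {"hand": 5,"delta_pos": [-0.0005,0.001,0],"twist": 0.07},
])

```text
clock: 14.85
tool_pos: [0.4623, -0.1446, 0.1204]
orientation: [0.0, 0.51, 0.86, -0.0]
force: [2.2, 0.2, -0.4]
finger_gap: 0.179
grip_force: 70.5
```

```bash
python3 g.py .4618 -.1448 .1205 118
```

```text
t 14.85 p [ 0.4623 -0.1446  0.1204] yaw 118.67 F [ 2.2  0.2 -0.4] T [ 0.16 -0.42  0.19] j6 -0.95
delta [ 0.0001 -0.0014 -0.0003] twist 0.0223
```

>>> drive_tool([
  {"hand": 5,"delta_pos": [0,0,0],"twist": 0.05},
  {"hand": 5,"delta_pos": [0,0,0],"twist": 0.07},
  {"hand": 5,"delta_pos": [0,0,0],"twist": 0.07},
])

```text
clock: 15.15
tool_pos: [0.4623, -0.1446, 0.1204]
orientation: [0.0, 0.526, 0.851, -0.0]
force: [0.7, 1.9, 0.5]
finger_gap: 0.182
grip_force: 70.6
```

```bash
python3 g.py .4618 -.1448 .1205 114
```

```text
t 15.15 p [ 0.4623 -0.1446  0.1204] yaw 116.57 F [0.7 1.9 0.5] T [ 0.17 -0.37  0.17] j6 -0.91
delta [ 0.0001 -0.0015 -0.0003] twist 0.0855
```

>>> drive_tool([
  {"hand": 5,"delta_pos": [0,0,0],"twist": 0.05},
  {"hand": 5,"delta_pos": [0,0,0],"twist": 0.07},
  {"hand": 5,"delta_pos": [0,0,0],"twist": 0.07},
])

```text
clock: 15.45
tool_pos: [0.4624, -0.1446, 0.1204]
orientation: [0.0, 0.541, 0.841, -0.0]
force: [2.0, 0.7, 1.4]
finger_gap: 0.18
grip_force: 70.6
```

```bash
python3 g.py .4618 -.1448 .1205 114
```

```text
t 15.45 p [ 0.4624 -0.1446  0.1204] yaw 114.47 F [2.  0.7 1.4] T [ 0.2  -0.36  0.25] j6 -0.88
delta [ 0.     -0.0015 -0.0003] twist 0.0156
```

>>> drive_tool([
  {"hand": 5,"delta_pos": [0,0,0],"twist": 0.03},
  {"hand": 5,"delta_pos": [0,0,0],"twist": 0.05},
  {"hand": 5,"delta_pos": [0,0,0],"twist": 0.05},
])

```text
clock: 15.75
tool_pos: [0.4623, -0.1445, 0.1204]
orientation: [0.0, 0.552, 0.834, -0.0]
force: [1.5, 1.0, 1.6]
finger_gap: 0.179
grip_force: 70.9
```

```bash
python3 g.py .4618 -.1448 .1205 112
```

```text
t 15.75 p [ 0.4623 -0.1445  0.1204] yaw 113.04 F [1.5 1.  1.6] T [ 0.29 -0.41  0.65] j6 -0.85
delta [-0.0001 -0.0015 -0.0003] twist 0.0348
```

>>> drive_tool([
  {"hand": 5,"delta_pos": [0,0,0],"twist": 0.02},
  {"hand": 5,"delta_pos": [0,0,0],"twist": 0.02},
  {"hand": 5,"delta_pos": [0,0,0],"twist": 0.02},
])

```text
clock: 16.05
tool_pos: [0.4624, -0.1445, 0.1204]
orientation: [0.0, 0.556, 0.831, -0.0]
force: [0.8, 1.8, 1.7]
finger_gap: 0.176
grip_force: 71.6
```

```bash
python3 g.py .4618 -.1448 .1205 117
```

```text
t 16.05 p [ 0.4624 -0.1445  0.1204] yaw 112.45 F [0.8 1.8 1.7] T [ 0.31 -0.4   1.  ] j6 -0.84
delta [-0.0001 -0.0016 -0.0003] twist -0.1517
```

The torque jumped to 1.0 N m with no further turn, so the ring is at its stop. Back off inside the pin play and lift.

>>> drive_tool([
  {"hand": 5,"delta_pos": [0,0,0],"twist": -0.06},
  {"hand": 5,"delta_pos": [0,0,0],"twist": -0.12},
  {"hand": 5,"delta_pos": [0,0,0],"twist": -0.12},
])

```text
clock: 16.35
tool_pos: [0.4621, -0.1446, 0.1204]
orientation: [-0.0, 0.531, 0.847, 0.0]
force: [0.2, 1.6, 1.6]
finger_gap: 0.18
grip_force: 70.8
```

```bash
python3 g.py .4618 -.1448 .1205 117
```

```text
t 16.35 p [ 0.4621 -0.1446  0.1204] yaw 115.84 F [0.2 1.6 1.6] T [ 0.07 -0.11  0.08] j6 -0.9
delta [-0.0001 -0.0008 -0.0004] twist -0.0386
```

Torque is gone, so lift.

>>> drive_tool([
  {"hand": 5,"delta_pos": [0,0,-0.01],"twist": 0},
  {"hand": 5,"delta_pos": [0,0,-0.03],"twist": 0},
  {"hand": 5,"delta_pos": [0,0,-0.06],"twist": 0},
  {"hand": 5,"delta_pos": [0,0,-0.11],"twist": 0},
  {"hand": 5,"delta_pos": [0,0,-0.15],"twist": 0},
])

```text
clock: 16.85
tool_pos: [0.4614, -0.1445, 0.1814]
orientation: [-0.001, 0.53, 0.848, -0.001]
force: [-0.1, -0.9, -2.5]
finger_gap: 0.18
grip_force: 70.2
```

>>> drive_tool([
  {"hand": 5,"delta_pos": [0,0,0],"twist": 0},
  {"hand": 5,"delta_pos": [0,0,0],"twist": 0},
  {"hand": 5,"delta_pos": [0,0,0],"twist": 0},
])

```text
clock: 17.15
tool_pos: [0.4612, -0.1441, 0.1792]
orientation: [-0.001, 0.53, 0.848, -0.0]
force: [0.7, -0.1, -3.1]
finger_gap: 0.183
grip_force: 70.4
```

```bash
python3 g.py .5398 .2071 .18 145.9
```

```text
t 17.15 p [ 0.4612 -0.1441  0.1792] yaw 115.98 F [ 0.7 -0.1 -3.1] T [-0.02  0.03 -0.06] j6 -0.9
delta [ 0.7032  0.5614 -0.0016] twist -0.9972
```

>>> drive_tool([
  {"hand": 5,"delta_pos": [0.08,0.064,0],"twist": 0},
  {"hand": 5,"delta_pos": [0.16,0.128,0],"twist": 0},
  {"hand": 5,"delta_pos": [0.24,0.192,0],"twist": 0},
  {"hand": 5,"delta_pos": [0.32,0.256,0],"twist": 0},
  {"hand": 5,"delta_pos": [0.4,0.32,0],"twist": 0},
])

```text
clock: 17.65
tool_pos: [0.5063, 0.0569, 0.1789]
orientation: [-0.001, 0.53, 0.848, -0.001]
force: [0.8, -0.5, -3.4]
finger_gap: 0.177
grip_force: 70.2
```

>>> drive_tool([
  {"hand": 5,"delta_pos": [0.08,0.064,0],"twist": -0.2},
  {"hand": 5,"delta_pos": [0.16,0.128,0],"twist": -0.4},
  {"hand": 5,"delta_pos": [0.22,0.175,0],"twist": -0.6},
  {"hand": 5,"delta_pos": [0.27,0.215,0],"twist": -0.8},
  {"hand": 5,"delta_pos": [0.303,0.241,0],"twist": -0.997},
])

```text
clock: 18.15
tool_pos: [0.5398, 0.2083, 0.1785]
orientation: [-0.001, 0.29, 0.957, -0.001]
force: [-0.0, 0.5, -3.1]
finger_gap: 0.177
grip_force: 70.2
```

>>> drive_tool([
  {"hand": 5,"delta_pos": [0,0,0],"twist": 0},
  {"hand": 5,"delta_pos": [0,0,0],"twist": 0},
  {"hand": 5,"delta_pos": [0,0,0],"twist": 0},
  {"hand": 5,"delta_pos": [0,0,0],"twist": 0},
  {"hand": 5,"delta_pos": [0,0,0],"twist": 0},
])

```text
clock: 18.65
tool_pos: [0.5406, 0.2057, 0.1802]
orientation: [-0.0, 0.294, 0.956, -0.0]
force: [-0.1, 0.6, -1.8]
finger_gap: 0.177
grip_force: 70.2
```

```bash
python3 g.py .5403 .2079 .085 145.9; python3 - <<'E'
from h import *
g=cv2.cvtColor(robot.read_camera("top"),cv2.COLOR_BGR2GRAY).astype(float)
y,x=np.mgrid[265:300,378:411]; r=np.hypot(x-394.3,y-282.3); w=np.clip(85-g[y,x],0,None)*(abs(r-10.3)<3.5)
n,l,s,c=cv2.connectedComponentsWithStats((w>5).astype(np.uint8))
for i in range(1,n): 
    if s[i,4]>3: print(s[i,4],c[i]+[378,265],onz("top",c[i]+[378,265],.085))
E
```

```text
t 18.65 p [0.5406 0.2057 0.1802] yaw 145.82 F [-0.1  0.6 -1.8] T [-0.04 -0.04 -0.01] j6 -0.73
delta [0.0037 0.004  0.2381] twist -0.0028
11 [403.45454545 277.27272727] [ 0.47225122 -0.16564898  0.085     ]
12 [385.41666667 287.33333333] [ 0.45139817 -0.12687934  0.085     ]
```

The ring's holes now lie at -62° (they were at about -5°), a turn of about 56.5°, which agrees with the stop. Lowering the spanner into its slot.

>>> drive_tool([
  {"hand": 5,"delta_pos": [0.004,0.004,0.08],"twist": 0},
  {"hand": 5,"delta_pos": [0.004,0.004,0.15],"twist": 0},
  {"hand": 5,"delta_pos": [0.004,0.004,0.2],"twist": 0},
  {"hand": 5,"delta_pos": [0.004,0.004,0.23],"twist": 0},
  {"hand": 5,"delta_pos": [0.004,0.004,0.23],"twist": 0},
])

```text
clock: 19.2
tool_pos: [0.5387, 0.2081, 0.0863]
orientation: [-0.002, 0.293, 0.956, -0.001]
force: [-0.0, -0.7, -3.2]
finger_gap: 0.18
grip_force: 70.2
```

>>> drive_tool([
  {"hand": 5,"delta_pos": [0,0,0],"twist": 0},
  {"hand": 5,"delta_pos": [0,0,0],"twist": 0},
  {"hand": 5,"delta_pos": [0,0,0],"twist": 0},
  {"hand": 5,"delta_pos": [0,0,0],"twist": 0},
])

```text
clock: 19.6
tool_pos: [0.5411, 0.2091, 0.0895]
orientation: [0.001, 0.293, 0.956, 0.001]
force: [-0.2, -0.9, -3.1]
finger_gap: 0.178
grip_force: 70.2
```

```bash
python3 g.py .5403 .2079 .0735 145.9
```

```text
t 19.6 p [0.5411 0.2091 0.0895] yaw 145.91 F [-0.2 -0.9 -3.1] T [-0.05 -0.02 -0.06] j6 -0.73
delta [ 0.0002 -0.0036  0.04  ] twist 0.0003
```

>>> drive_tool([
  {"hand": 5,"delta_pos": [0,-0.003,0.015],"twist": 0},
  {"hand": 5,"delta_pos": [0,-0.003,0.03],"twist": 0},
  {"hand": 5,"delta_pos": [0,-0.003,0.03],"twist": 0},
  {"hand": 5,"delta_pos": [0,-0.003,0.03],"twist": 0},
])

```text
clock: 20.0
tool_pos: [0.539, 0.2077, 0.0756]
orientation: [-0.001, 0.293, 0.956, -0.0]
force: [-0.2, -0.3, -2.6]
finger_gap: 0.179
grip_force: 70.2
```

>>> drive_tool([
  {"hand": 5,"delta_pos": [0,0,0.003],"twist": 0},
  {"hand": 5,"delta_pos": [0,0,0.006],"twist": 0},
  {"hand": 5,"delta_pos": [0,0,0.009],"twist": 0},
  {"hand": 5,"delta_pos": [0,0,0.01],"twist": 0},
])

```text
clock: 20.4
tool_pos: [0.5396, 0.2078, 0.0722]
orientation: [-0.0, 0.293, 0.956, -0.0]
force: [0.3, 0.1, -2.6]
finger_gap: 0.175
grip_force: 70.2
```

```bash
python3 g.py .5403 .2079 .0635 145.9
```

```text
t 20.4 p [0.5396 0.2078 0.0722] yaw 145.91 F [ 0.3  0.1 -2.6] T [-0.04 -0.02 -0.05] j6 -0.73
delta [-0.0014  0.0012  0.0216] twist 0.0002
```

>>> drive_tool([
  {"hand": 5,"delta_pos": [0,0,0.005],"twist": 0},
  {"hand": 5,"delta_pos": [0,0,0.01],"twist": 0},
  {"hand": 5,"delta_pos": [0,0,0.015],"twist": 0},
  {"hand": 5,"delta_pos": [0,0,0.018],"twist": 0},
  {"hand": 5,"delta_pos": [0,0,0.018],"twist": 0},
])

```text
clock: 20.9
tool_pos: [0.5395, 0.2078, 0.0648]
orientation: [-0.0, 0.293, 0.956, -0.0]
force: [0.1, -0.1, -2.1]
finger_gap: 0.177
grip_force: 70.2
```

>>> drive_tool([
  {"hand": 5,"delta_pos": [0,0,0.003],"twist": 0},
  {"hand": 5,"delta_pos": [0,0,0.003],"twist": 0},
  {"hand": 5,"delta_pos": [0,0,0.003],"twist": 0},
])

```text
clock: 21.2
tool_pos: [0.5397, 0.2078, 0.0639]
orientation: [0.0, 0.293, 0.956, 0.0]
force: [-0.3, 0.5, -2.3]
finger_gap: 0.176
grip_force: 70.2
```

```bash
python3 g.py .5403 .2079 .0635 145.9
```

```text
t 21.2 p [0.5397 0.2078 0.0639] yaw 145.91 F [-0.3  0.5 -2.3] T [ 0.04  0.02 -0.01] j6 -0.73
delta [-0.0012  0.0011  0.0011] twist 0.0003
```

Nearly seated. One more small step down to feel the block, then open.

>>> drive_tool([
  {"hand": 5,"delta_pos": [0,0,0.0015],"twist": 0},
  {"hand": 5,"delta_pos": [0,0,0.002],"twist": 0},
  {"hand": 5,"delta_pos": [0,0,0.002],"twist": 0},
  {"hand": 5,"delta_pos": [0,0,0.002],"twist": 0},
])

```text
clock: 21.6
tool_pos: [0.5398, 0.2079, 0.0635]
orientation: [0.0, 0.293, 0.956, 0.0]
force: [-0.5, -0.1, 0.2]
finger_gap: 0.177
grip_force: 70.8
```

>>> drive_tool([
  {"hand": 18,"delta_pos": [0,0,0],"twist": 0},
  {"hand": 22,"delta_pos": [0,0,0],"twist": 0},
  {"hand": 30,"delta_pos": [0,0,0],"twist": 0},
  {"hand": 45,"delta_pos": [0,0,0],"twist": 0},
  {"hand": 60,"delta_pos": [0,0,0],"twist": 0},
])

```text
clock: 22.1
tool_pos: [0.5398, 0.2078, 0.0632]
orientation: [0.0, 0.293, 0.956, 0.0]
force: [-0.2, 0.4, -0.3]
finger_gap: 0.678
grip_force: 0.0
```

>>> drive_tool([
  {"hand": 60,"delta_pos": [0,0,0],"twist": 0},
  {"hand": 60,"delta_pos": [0,0,0],"twist": 0},
  {"hand": 60,"delta_pos": [0,0,0],"twist": 0},
])

```text
clock: 22.4
tool_pos: [0.5396, 0.2078, 0.0631]
orientation: [0.0, 0.293, 0.956, 0.0]
force: [-1.5, 0.6, 0.3]
finger_gap: 0.703
grip_force: 0.0
```

>>> drive_tool([
  {"hand": 60,"delta_pos": [0,0,-0.04],"twist": 0},
  {"hand": 60,"delta_pos": [0,0,-0.1],"twist": 0},
  {"hand": 60,"delta_pos": [0,0,-0.2],"twist": 0},
  {"hand": 60,"delta_pos": [0,0,-0.3],"twist": 0},
  {"hand": 60,"delta_pos": [0,0,-0.4],"twist": 0},
])

```text
clock: 22.9
tool_pos: [0.5396, 0.2078, 0.2259]
orientation: [0.0, 0.293, 0.956, 0.0]
force: [1.1, -0.4, -0.2]
finger_gap: 0.702
grip_force: 0.0
```

>>> drive_tool([
  {"hand": 60,"delta_pos": [0.1,-0.06,0],"twist": 0},
  {"hand": 60,"delta_pos": [0.2,-0.12,0],"twist": 0},
  {"hand": 60,"delta_pos": [0.3,-0.2,0],"twist": 0},
  {"hand": 60,"delta_pos": [0.3,-0.3,0],"twist": 0},
  {"hand": 60,"delta_pos": [0.3,-0.4,0],"twist": 0},
])

```text
clock: 23.4
tool_pos: [0.349, 0.1425, 0.2241]
orientation: [0.001, 0.291, 0.957, 0.0]
force: [0.6, -0.6, 0.9]
finger_gap: 0.705
grip_force: 0.0
```

>>> drive_tool([
  {"hand": 60,"delta_pos": [0,0,0],"twist": 0},
  {"hand": 60,"delta_pos": [0,0,0],"twist": 0},
  {"hand": 60,"delta_pos": [0,0,0],"twist": 0},
  {"hand": 60,"delta_pos": [0,0,0],"twist": 0},
  {"hand": 60,"delta_pos": [0,0,0],"twist": 0},
])

```text
clock: 23.9
tool_pos: [0.3512, 0.1431, 0.2233]
orientation: [-0.0, 0.293, 0.956, -0.0]
force: [-0.3, 0.4, -0.1]
finger_gap: 0.7
grip_force: 0.0
```

```bash
python3 - <<'E'
from h import *
t=robot.read_camera("top"); s=robot.read_camera("side")
cv2.imwrite("pics/end.png",np.hstack([cv2.resize(t[100:320,110:530],(420,220)),cv2.resize(s[270:350,240:340],(275,220),interpolation=cv2.INTER_CUBIC)]))
print(robot.observe()["tool_pos"])
E
```

```text
[0.35086159 0.14289768 0.22301453]
```

View pics/end.png

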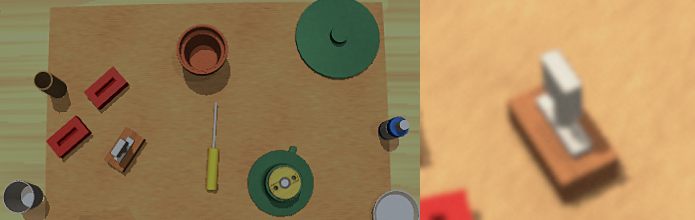

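The final view shows the spanner upright in the wooden stand at (125,150), the ring turned at (285,183), and everything else where it was.

```bash
python3 -c "
from bench import robot; print(robot.sign_off())"
```

```text
the job is handed in; nothing more can be done
None
```

I turned the ring clockwise about 56° to its stop, put the spanner back upright in its wooden stand, left the other things where they were, and handed the job in at about 24 s; no verdict was returned.

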